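Pin and start the transit lock bolt of a shipping crate

ROBOT

A 6-joint arm with a two-finger parallel gripper is mounted at the origin on the work surface. World frame = base frame: x ahead of the robot, y to its left, z up, the work surface at z = 0. Lengths are in m, angles in rad, forces in N, time in s.
With the tool pointing down it reaches from about 0.35 to 0.775 m from the base axis. Payload 5.5 kg.
Tool frame: the origin (TCP) lies on the centre line of the jaws, within the pads' length; the fingertips stand 11 mm ahead of it and the grasp point (between the pads) lies 8 mm behind it; z points along the fingers, y is the line along which they close (so a half turn about z gives the same grasp; the last joint's range is limited). The gripper opens to 85 mm and grips with 20 to 120 N. Pads are 22 mm wide; open, the fingers measure 114 mm over their backs; the gripper's body (76 mm by 85 mm) begins 54 mm behind the grasp point. The pads swing forward as they close: fully open they stand 13 mm farther back than shut.
Start: joints at [1.11, 0.313, 0.046, 1.304, 0, 1.431], TCP at [0.181, 0.546, 0.242] pointing down, gripper open.
Joint ranges: [-2.76, 2.76], [-0.86, 1.69], [-1.03, 1.26], [-2.2, 2.34], [-1.47, 1.5], [-3.14, 3.14]. Speed limits (rad/s): [2.57, 2.57, 3.14, 3.14, 3.14, 3.14].

INTERFACE

Orientations are given as a unit quaternion [w, x, y, z].
In Python, from workcell import get_state, eyes, env gives the robot as it stands.
- The arm moves only by the shell command python3 -m inch 'ROWS' [OPENING] [FORCE]. ROWS is JSON, one flat list of numbers, 4 for each row, row after row: the shift along the tool's x, y, z in cm, then the turn about the tool's z in rad. A call has exactly 5 rows; each row shifts and turns the commanded pose from where the row before left it, along the tool's axes as they then stand; what a row does not reach is not made up. A row lasts 1/12 s, in which the tool goes at most 41.7 mm and 7.16 degrees, less where a joint would pass 70% of its speed; a pose out of reach is approached as far as the arm can. A call is refused whole if a number of a shift passes 4.17 or a number of a turn 0.125, either way. A call with a gripper value outside its range is refused whole. OPENING is the opening, from -1 (shut) to 1 (fully open), set as the call begins (- or left out, the last holds). The fingers move at their own pace and stop on an object; FORCE is the grip in N (left out, the last holds). Time passes only in rows, so rows that do not move let the fingers close, or fill a call up. It gives the time, the measured TCP pose, the force, the opening and the grip force at its end, in the units of the state.
- get_state(): the state, without advancing time (a new reading comes with each control period).
- eyes.read_camera(name): name is "side" or "top" or "wrist"; returns the picture (384x512x3 uint8, red, green, blue); there is no depth.
- eyes.camera_info(name): a dict with "fovy" (degrees; the focal length in pixels is half the picture's height over the tangent of half this angle, whatever the lens; pixels are square), "cx", "cy" (the principal point, pixels), "D" ([k1, k2, p1, p2, k3] as OpenCV has them; the pictures are not rectified), "xyz" and "orientation" of the camera in the world. Camera axes: x right, y down, z forward; pixel columns grow to the right and rows downward; lengths in m; the calibration is good to about 2 mm. A picture is of the moment at which its call begins: read the wrist's pose just before it. camera_info takes no time and is no camera call; for the wrist camera it gives the pose at the moment of the call.
- env.hand_in(): hands the job in; it is judged then, once.
The state is a dict: "clock": time; "joint_pos": joint angles; "qvel": joint speeds; "tau": joint torques, N m; "tcp_pos": TCP position; "orientation": TCP orientation; "wrist_force": force on the tool from outside, world axes, zero at the start; "ft_torque": the same for the moment, N m; "finger_gap": finger opening in m; "grip_force": force on a finger pad.
Only numpy, scipy, OpenCV 4.12 (cv2) and the standard library are available. Lean on these libraries where they do the work, as an engineer would, in place of code of your own. Each camera call takes 0.05 s, during which the arm holds its last target. There are 200 camera calls.

TASK

Move the two orange locating pins, one by one, from the wooden rack into the two sockets of the blue lock block, fully home. Then start the red T-handled lock bolt between them the careful way: turn it backward (anticlockwise seen from above) until it drops one thread, then forward (clockwise) one full turn and no further. Finish while still gripping the T-handle, and leave the other things on the bench where they are.

Things in the scene. Friction and masses are not known exactly. Their poses are not given: they have to be found in the camera images.
- lock_base: the lock on a piece of crate timber, fixed: timber 120 x 280 x 12 mm, on it a blue block 70 x 230 x 34 mm (top 46 mm above the bench), in its middle a steel threaded boss, 44 mm across, rim 80 mm above the bench. Origin: underside centre, under the boss axis; x across the block, y along it, z up. A yellow mark on the rim shows the +x side, where the boss thread begins.
- socket_left (a point): mouth centre, on the block's top, of the pin socket 90 mm to +y of the boss: round hole 18.5 mm wide, 33 mm deep, axis z
- socket_right (a point): mouth centre of the like socket 90 mm to -y of the boss
- boss_mouth (a point): centre of the boss's rim, on the bolt's axis, axes as lock_base
- t_handle: red T-handle of the bolt: a bar 52 mm long (its x), 12 mm thick (its y), 20 mm high (z); origin at the bar's centre, on the bolt's axis. It stands about 44 mm above the boss rim at the start, 28 mm when the job is done. A yellow dot near its +x end marks the side of the bolt's thread tooth. Below the bar a 10 mm neck, 20 mm long, leaves room for the fingertips. Grip the bar across its thickness from above.
- bolt_turn (a joint): turn of the bolt in rad, growing clockwise seen from above (forward), counted through several turns, free to turn from -3.5 to 8.6. At 0 the T-handle's yellow dot is over the boss's yellow mark, where the thread begins; it starts at 0.5 to 1.6. Turning takes about 0.03 N m; the bolt stays where it is left.
- bolt_sink (a joint): how far the bolt has gone down, m (weight 1.8 N; 0: top of the thread). Thread 8 mm a turn, 2 mm axial play. Before the drop it is 0.00127 x bolt_turn (backing off raises the bolt). Backed some 0.1 rad past bolt_turn = 0 it drops 8 mm, or, if gripped too firmly to slide, as the fingers open. From then on it is 0.008 + 0.00127 x bolt_turn. A firm grip should follow it up and down.
- pin_rack: wooden rack, fixed, 60 x 120 x 40 mm, x across, y along; origin underside centre; holes 18.5 mm wide, 22 mm deep, at y = +30 and -30 mm
- pin_a: orange plastic pin, 90 g, 55 mm high, upright in the rack; origin at the centre of its lower end, z along it. Shank 16 mm thick, 30 mm long, chamfered foot; above it a head 26 mm thick, 25 mm high: grip only the head, so that the fingertips clear the block. Home in a socket, its shoulder rests on the block and its origin is 30 mm below the mouth. Either pin fits either socket.
- pin_b: the other pin, the same
- tape_gun: red bench tape dispenser, 150 x 55 x 103 mm, loose; leave it alone
- tape_roll: roll of clear packing tape lying flat, 48 mm high, across 96 mm, loose; leave it alone
- spanner: steel spanner lying flat, long about 180 mm, loose; leave it alone
- marker: black marker pen lying flat, 16 mm thick, long 130 mm, loose; leave it alone
- small_carton: small open carton, 170 x 130 x 80 mm, loose; leave it alone
- staple_box: yellow box of staples, 80 x 50 x 40 mm, loose; leave it alone
- glue_jar: glass jar, 60 mm across, height 80 mm, loose; leave it alone
Things that resemble listed ones, but are neither listed nor needed, are in the scene too. What is shaped like the pin_a but green or grey is not meant.

How it is judged:
By the outcome, as a careful person would: the job done as asked, in the order asked, and still so for the second after the job is handed in, while the arm keeps its last pose, push and grip.
It also fails if it takes over 72 s, if anything falls off the work surface, if the arm or the gripper's body presses on something with over 40 N, if the wrist force passes 120 N, or if a joint passes its speed limit or range.

## Working session

There is one attempt and no reset: what is moved stays moved. The work goes in short steps, Python scripts to look and compute and a shell command to move; the robot and the scene stay as the last step left them, time stands still between calls to the robot, and variables do not carry over. Pictures are saved under pics/ and viewed, at most 10 in all, crops included, and the job is handed in when it is done.

```bash
ls; mkdir -p pics
python3 - <<'E'
from workcell import get_state, eyes, env
import cv2
s=get_state();print(s)
for n in ("side","top","wrist"):
    print(n,eyes.camera_info(n))
for n in ("side","top","wrist"):
    cv2.imwrite(f"pics/{n}0.png",cv2.cvtColor(eyes.read_camera(n),cv2.COLOR_RGB2BGR))
a=cv2.imread("pics/top0.png");b=cv2.imread("pics/side0.png")
cv2.imwrite("pics/top0b.png",cv2.resize(a,(800,600),interpolation=cv2.INTER_CUBIC))
E
```

```text
pics
{'clock': 0.0, 'joint_pos': array([1.11043931e+00, 3.14001431e-01, 4.49866265e-02, 1.30359800e+00,
       9.38799392e-06, 1.43122087e+00]), 'qvel': array([-0.00057237, -0.00070586, -0.00101985, -0.00041561, -0.00026608,
        0.0006329 ]), 'tau': array([-1.74557958e-03, -4.80626178e+01,  2.98532921e+01,  1.94789807e-02,
       -2.47535336e-04,  1.02920288e-05]), 'tcp_pos': array([0.1810773 , 0.54523121, 0.24141139]), 'orientation': array([-2.72858536e-04,  1.59703919e-01,  9.87164542e-01, -8.66297404e-04]), 'wrist_force': array([-0.3019428 , -0.25981457,  0.02100905]), 'ft_torque': array([-0.00681942, -0.03442873,  0.0135117 ]), 'grip_force': 0.0, 'finger_gap': 0.08568145393734714}
side {'fovy': 55.87206423849562, 'cx': 255.12452281469177, 'cy': 193.18271683227982, 'D': array([-0.04068375,  0.        ,  0.        ,  0.        ,  0.        ]), 'xyz': array([ 0.56040412, -0.83230744,  0.7572078 ]), 'orientation': array([-0.4362617 ,  0.89979779, -0.00135192,  0.0061507 ])}
top {'fovy': 45.438097202262156, 'cx': 260.35608244960474, 'cy': 186.74793321420435, 'D': array([-0.12915212,  0.        ,  0.        ,  0.        ,  0.        ]), 'xyz': array([0.52492226, 0.00971658, 1.5599859 ]), 'orientation': array([ 0.02150022, -0.69616486,  0.71746317, -0.01178202])}
wrist {'fovy': 63.83182684363724, 'cx': 255.5327684621939, 'cy': 189.45332916908364, 'D': array([0.02747944, 0.        , 0.        , 0.        , 0.        ]), 'xyz': array([0.11791701, 0.56558814, 0.37509664]), 'orientation': array([0.10999883, 0.80376887, 0.57946185, 0.07797323])}
```

View pics/top0b.png

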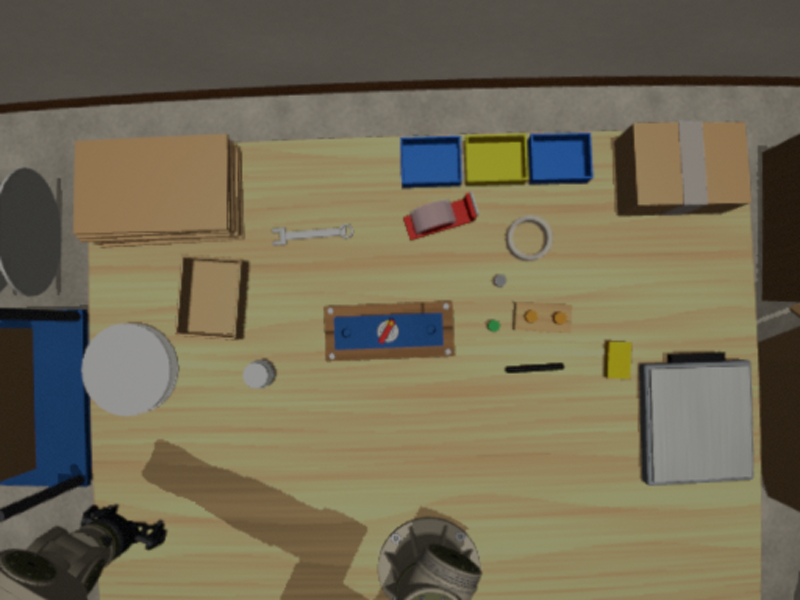

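The picture shows the blue lock block around (388,331), with the red T-handle at its middle. The rack is at (543,318), with orange pins at (531,317) and (560,318). The shapes at (493,325) and (499,281) are the green and grey lookalikes. The two orange ones in the rack fit the description by colour and place. I'll confirm them in a crop and measure.

```bash
cat > h.py <<'E'
import numpy as np, cv2
from scipy.spatial.transform import Rotation as R
from workcell import get_state, eyes, env
def rot(q): return R.from_quat(np.r_[q[1:],q[0]])
def cam(n):
    i=eyes.camera_info(n); f=192/np.tan(np.radians(i["fovy"])/2)
    K=np.array([[f,0,i["cx"]],[0,f,i["cy"]],[0,0,1]]); return K,i["D"],i["xyz"],rot(i["orientation"]).as_matrix()
def ray(c,px,z):
    K,D,p,M=c; u=cv2.undistortPoints(np.array(px,float).reshape(-1,1,2),K,D).reshape(-1,2)
    d=np.c_[u,np.ones(len(u))]@M.T; return p+d*((z-p[2])/d[:,2])[:,None]
def proj(c,P):
    K,D,p,M=c; Q=(np.array(P,float).reshape(-1,3)-p)@M
    return cv2.projectPoints(Q,np.zeros(3),np.zeros(3),K,D)[0].reshape(-1,2)
def shot(n,name=None):
    c=cam(n); im=cv2.cvtColor(eyes.read_camera(n),cv2.COLOR_RGB2BGR)
    if name: cv2.imwrite("pics/"+name,im)
    return c,im
def blobs(im,lo,hi,amin=8):
    h=cv2.cvtColor(im,cv2.COLOR_BGR2HSV); m=cv2.inRange(h,np.array(lo),np.array(hi))
    n,l,s,ct=cv2.connectedComponentsWithStats(m)
    return [(ct[i].round(1),s[i][4],s[i][:4]) for i in range(1,n) if s[i][4]>=amin],l
def tool(d):  # world shift -> tool axes cm
    return (rot(get_state()["orientation"]).inv().apply(d)*100).round(2)
E
python3 - <<'E'
from h import *
c=cam("top"); im=cv2.imread("pics/top0.png")
for nm,lo,hi in (("orange",(8,180,120),(20,255,255)),("blue",(100,150,40),(125,255,255)),("red",(0,150,100),(7,255,255)),("yellow",(24,150,120),(34,255,255))):
    for b in blobs(im,lo,hi)[0]: 
        print(nm,b[0],b[1],ray(c,b[0],{"orange":.073,"blue":.046,"red":.134,"yellow":.1}[nm])[0].round(4))
h=cv2.cvtColor(im,cv2.COLOR_BGR2HSV); m=cv2.inRange(h,(100,150,40),(125,255,255)); m[:,:200]=0;m[:180]=0;m[:,300:]=0
pts=np.argwhere(m)[:,::-1]; w=ray(c,pts,.046)[:,:2]; r=cv2.minAreaRect(w.astype(np.float32)); print(r)
cr=np.hstack([cv2.resize(im[180:240,200:300],(500,300),interpolation=cv2.INTER_CUBIC),cv2.resize(im[170:230,308:368],(300,300),interpolation=cv2.INTER_CUBIC)])
s=cv2.imread("pics/side0.png"); cv2.imwrite("pics/c1.png",np.vstack([cr,cv2.resize(s[100:300,:],(768,300))if 0 else cv2.resize(s[130:330,60:460],(800,300))]))
E
```

```text
orange [339.5 202.2] 32 [ 0.5372 -0.2262  0.073 ]
orange [357.9 203.2] 37 [ 0.5321 -0.2863  0.073 ]
orange [249.5 206.5] 8 [0.5323 0.0662 0.073 ]
blue [275.3 102.8] 1152 [ 0.8763 -0.0289  0.046 ]
blue [358.2 100.9] 1201 [ 0.8752 -0.3078  0.046 ]
blue [ 36.3 256.8] 3553 [0.3795 0.8049 0.046 ]
blue [248.4 211.6] 1139 [0.5157 0.0714 0.046 ]
blue [ 56. 259.] 11 [0.3714 0.7328 0.046 ]
red [300.9 131.2] 41 [ 0.7628 -0.104   0.134 ]
red [293.5 136.8] 143 [ 0.7458 -0.0802  0.134 ]
red [262.9 145.9] 79 [0.7201 0.0165 0.134 ]
red [246.3 212.8] 32 [0.5127 0.0744 0.134 ]
yellow [320.5  86. ] 22 [ 0.915  -0.1759  0.1   ]
yellow [335.9  93. ] 15 [ 0.8905 -0.225   0.1   ]
yellow [315.8 103.2] 831 [ 0.8586 -0.1583  0.1   ]
yellow [396.1 230. ] 329 [ 0.4422 -0.4014  0.1   ]
((0.5158105492591858, 0.07277338206768036), (0.06549181044101715, 0.2253745049238205), 0.8601013422012329)
```

View pics/c1.png

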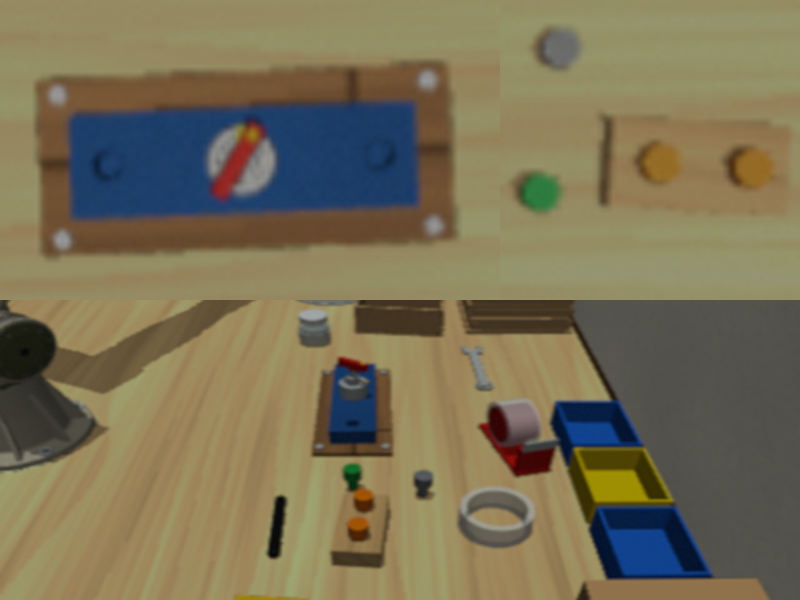

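The crop confirms it: the rack holds the two orange pins, at top px (339.5,202.2) and (357.9,203.2). Green and grey stand outside it. The boss's yellow mark points to world +x, and the handle dot sits about 0.5 rad clockwise of it. Next I turn the tool and fly above the nearer pin.

```bash
R='[0,0,0,0.125,0,0,0,0.125,0,0,0,0.125,0,0,0,0.125,0,0,0,0.125]'; 
python3 -m inch '[0,0,0,0.125,0,0,0,0.125,0,0,0,0.125,0,0,0,0.125,0,0,0,0.125]' 1 40 
python3 -m inch '[0,0,0,0.125,0,0,0,0.125,0,0,0,0.125,0,0,0,0.125,0,0,0,0.125]' 
python3 -m inch '[-3.09,1.42,0,0,-3.09,1.42,0,0,-3.09,1.42,0,0,-3.09,1.42,0,0,-3.09,1.42,0,0]' 
python3 -m inch '[-3.09,1.42,0,0,-3.09,1.42,0,0,-3.09,1.42,0,0,-3.09,1.42,0,0,-3.09,1.42,0,0]' 
python3 -m inch '[-3.09,1.42,0,0,-3.09,1.42,0,0,-3.09,1.42,0,0,-3.09,1.42,0,0,-3.09,1.42,0,0]' 
python3 -m inch '[-3.09,1.42,0,0,-3.09,1.42,0,0,-3.09,1.42,0,0,-3.09,1.42,0,0,-3.09,1.42,0,0]' 
python3 -m inch '[-3.09,1.42,0,0,-3.09,1.42,0,0,-3.09,1.42,0,0,0,0,0,0,0,0,0,0]'
python3 - <<'E'
from h import *
s=get_state();print(s["clock"],s["joint_pos"].round(3),s["tcp_pos"],s["orientation"])
c,im=shot("wrist","w1.png")
for b in blobs(im,(8,170,90),(20,255,255),60)[0]: print(b, ray(c,b[0],.073)[0].round(4))
E
```

```text
clock: 0.57
tcp_pos: [0.1812, 0.5455, 0.2419]
orientation: [-0.0, 0.458, 0.889, -0.0]
wrist_force: [0.1, -0.2, 0.1]
finger_gap: 0.0854
grip_force: 0.0
clock: 0.98
tcp_pos: [0.1812, 0.5455, 0.2419]
orientation: [0.0, 0.709, 0.705, -0.0]
wrist_force: [-0.3, -0.5, 1.0]
finger_gap: 0.0855
grip_force: 0.0
clock: 1.4
tcp_pos: [0.2524, 0.3897, 0.242]
orientation: [0.0, 0.707, 0.707, -0.0]
wrist_force: [-0.3, -0.7, 0.2]
finger_gap: 0.0852
grip_force: 0.0
clock: 1.82
tcp_pos: [0.3234, 0.2351, 0.2422]
orientation: [-0.0, 0.707, 0.707, 0.0]
wrist_force: [1.3, -0.8, -0.4]
finger_gap: 0.0853
grip_force: 0.0
clock: 2.23
tcp_pos: [0.3945, 0.0805, 0.2423]
orientation: [-0.0, 0.707, 0.707, 0.0]
wrist_force: [1.7, 1.4, -0.6]
finger_gap: 0.0856
grip_force: 0.0
clock: 2.65
tcp_pos: [0.4655, -0.074, 0.2421]
orientation: [-0.0, 0.707, 0.707, 0.0]
wrist_force: [0.9, -0.3, 0.7]
finger_gap: 0.0852
grip_force: 0.0
clock: 3.07
tcp_pos: [0.508, -0.1665, 0.2413]
orientation: [-0.001, 0.708, 0.706, -0.0]
wrist_force: [0.2, 0.5, -0.2]
finger_gap: 0.0857
grip_force: 0.0
3.0667 [-0.467  0.236 -0.06   1.276  0.     1.107] [ 0.50804699 -0.16648724  0.24131857] [-7.43118076e-04  7.08069379e-01  7.06142466e-01 -1.41522527e-04]
(array([285.6, 232.4]), np.int32(432), array([274, 222,  25,  22], dtype=int32)) [ 0.5402 -0.2309  0.073 ]
(array([279.8, 282.7]), np.int32(380), array([268, 273,  24,  21], dtype=int32)) [ 0.535  -0.2909  0.073 ]
```

View pics/w1.png

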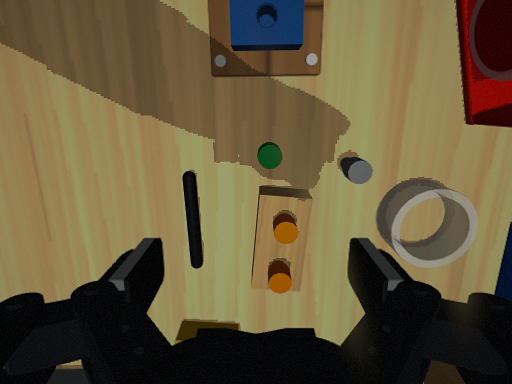

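The wrist view shows the orange pins at (286,232) and (280,283) in the rack. Green is at (270,155), grey at (357,170), and the right socket is at (266,16). I move above the nearer pin and look again from closer.

```bash
python3 -m inch '[-1.6,0.8,1.5,0,-1.6,0.8,1.5,0,-1.6,0.8,1.5,0,-1.6,0.8,1.5,0,0,0,0,0]' >/dev/null
python3 -m inch '[0,0,0,0,0,0,0,0,0,0,0,0,0,0,0,0,0,0,0,0]'
python3 - <<'E'
from h import *
s=get_state();print(s["tcp_pos"])
c,im=shot("wrist","w2.png")
print(c[2]-s["tcp_pos"], proj(c,s["tcp_pos"]),proj(c,s["tcp_pos"]-[0,0,.107]))
for b in blobs(im,(8,170,90),(20,255,255),60)[0]: print(b, ray(c,b[0],.073)[0].round(4))
E
```

```text
clock: 3.95
tcp_pos: [0.5401, -0.2284, 0.1833]
orientation: [0.001, 0.707, 0.707, 0.0]
wrist_force: [-0.4, 0.0, 0.7]
finger_gap: 0.0856
grip_force: 0.0
[ 0.540107   -0.228396    0.18334967]
[0.00082575 0.06666178 0.13363857] [[253.57404612 249.05295969]] [[254.27192579 188.93733256]]
(array([254.5, 190.8]), np.int32(734), array([239, 176,  32,  30], dtype=int32)) [ 0.5403 -0.2309  0.073 ]
(array([248.5, 257. ]), np.int32(620), array([234, 244,  30,  27], dtype=int32)) [ 0.535 -0.291  0.073]
```

View pics/w2.png

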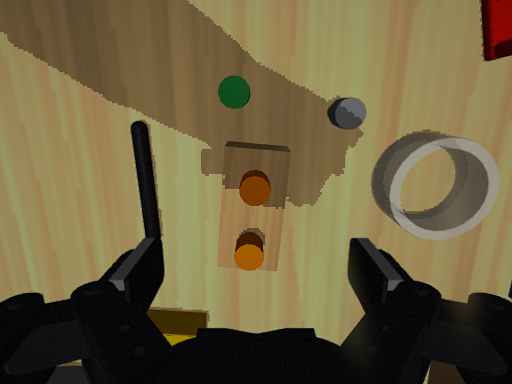

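The near pin is at (254,191), right under the tool, and the far pin is at (249,257). I descend, grip the head and lift.

```bash
python3 -m inch '[-0.25,0,3,0,0,0,3,0,0,0,3,0,0,0,2,0,0,0,1.3,0]' 
python3 -m inch '[0,0,0,0,0,0,0,0,0,0,0,0,0,0,0,0,0,0,0,0]' -1 45
python3 -m inch '[0,0,0,0,0,0,0,0,0,0,0,0,0,0,0,0,0,0,0,0]'
python3 -m inch '[0,0,-0.5,0,0,0,-1.5,0,0,0,-3,0,0,0,-4,0,0,0,-4,0]'
python3 -m inch '[0,0,-1,0,0,0,0,0,0,0,0,0,0,0,0,0,0,0,0,0]'
python3 - <<'E'
from h import *
s=get_state();print(s["tcp_pos"],s["joint_pos"].round(2))
c,im=shot("wrist","w3.png")
top=s["tcp_pos"]+[0,0,.013]
print(proj(c,top))
for b in blobs(im,(8,150,60),(20,255,255),60)[0]: print(b, ray(c,b[0],top[2])[0].round(4), ray(c,b[0],.073)[0].round(4))
E
```

```text
clock: 4.42
tcp_pos: [0.5385, -0.2305, 0.0568]
orientation: [-0.002, 0.707, 0.707, -0.0]
wrist_force: [-0.7, -0.0, 0.5]
finger_gap: 0.0857
grip_force: 0.0
clock: 4.83
tcp_pos: [0.5409, -0.232, 0.0608]
orientation: [0.001, 0.707, 0.707, 0.0]
wrist_force: [0.3, 0.0, -0.1]
finger_gap: 0.0254
grip_force: 0.0
clock: 5.25
tcp_pos: [0.5408, -0.2321, 0.0608]
orientation: [0.001, 0.707, 0.707, 0.0]
wrist_force: [-1.0, -0.1, 7.0]
finger_gap: 0.0233
grip_force: 43.8
clock: 5.67
tcp_pos: [0.5389, -0.2308, 0.1898]
orientation: [-0.001, 0.707, 0.707, -0.0]
wrist_force: [1.9, -1.3, -1.2]
finger_gap: 0.0232
grip_force: 44.9
clock: 6.08
tcp_pos: [0.5387, -0.2308, 0.1968]
orientation: [-0.002, 0.707, 0.707, -0.0]
wrist_force: [-0.3, -0.3, -1.3]
finger_gap: 0.0234
grip_force: 44.9
[ 0.53870878 -0.23075901  0.19681423] [-0.54  0.35 -0.01  1.21  0.    1.03]
[[253.34173626 262.6147216 ]]
(array([255.3, 248.7]), np.int32(3500), array([229, 205,  54,  82], dtype=int32)) [ 0.5396 -0.2242  0.2098] [ 0.5388 -0.2917  0.073 ]
```

View pics/w3.png

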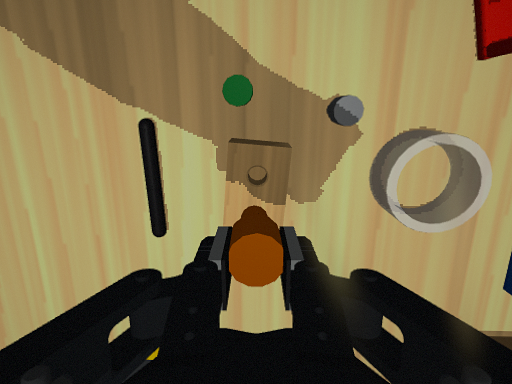

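The pin is held, with its disc at (256,260). The emptied rack hole is visible at (257,174), so a socket will also be visible past the held pin. I carry it above the left socket and look.

```bash
python3 -m inch '[2,0,-1,0,4,-0.2,-0.5,0,4,-0.2,0,0,4,-0.2,0,0,4,-0.2,0,0]' >/dev/null
python3 -m inch '[4,-0.2,0,0,4,-0.3,0,0,4,-0.3,0,0,4,-0.3,0,0,2.9,-0.3,0,0]' >/dev/null
python3 -m inch '[2,0,0.5,0,0,0,1,0,0,0,0,0,0,0,0,0,0,0,0,0]' >/dev/null
python3 -m inch '[0,0,0,0,0,0,0,0,0,0,0,0,0,0,0,0,0,0,0,0]'
python3 - <<'E'
from h import *
s=get_state();print(s["tcp_pos"],s["joint_pos"].round(2))
c,im=shot("wrist","w4.png")
w3=cv2.imread("pics/w3.png")
cv2.imwrite("pics/w4b.png",np.hstack([cv2.resize(im[120:300,170:350],(600,600),interpolation=cv2.INTER_CUBIC)[:, :],]))
print(proj(c,s["tcp_pos"]-[0,0,s["tcp_pos"][2]-.046]))
E
```

```text
clock: 7.8
tcp_pos: [0.5181, 0.1572, 0.1995]
orientation: [0.0, 0.707, 0.707, 0.0]
wrist_force: [-0.3, -0.5, -1.0]
finger_gap: 0.0233
grip_force: 44.9
[0.518108   0.15716528 0.19953061] [ 0.15  0.26 -0.13  1.18  0.    1.72]
[[254.56429117 176.04320741]]
```

View pics/w4.png

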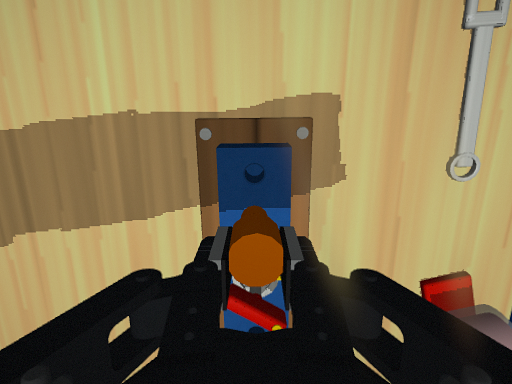

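The left socket is at about (254,172) on the block's top. The held pin's disc is at (256,260) and its foot at (255,207). I measure the socket and the pin with the same camera, so that its offset cancels.

Run:
```python
from h import *
np.set_printoptions(linewidth=200)
c=cam("wrist"); s=get_state(); t=s["tcp_pos"]; im=cv2.imread("pics/w4.png")
g=im[:,:,0].astype(int)
print(g[158:188:2,238:272:2])
h=cv2.cvtColor(im,cv2.COLOR_BGR2HSV)
print(h[200:292:3,256].tolist())
w3=cv2.cvtColor(cv2.imread("pics/w3.png"),cv2.COLOR_BGR2GRAY)
print(w3[160:190:2,240:276:2])
```

```text
[[88 86 85 85 85 85 87 84 85 87 85 84 85 85 86 84 83]
 [87 87 84 86 88 85 85 86 84 86 85 85 87 86 87 87 86]
 [85 84 85 86 85 87 86 86 85 85 86 86 86 86 87 88 86]
 [85 86 86 86 89 78 66 76 82 77 64 81 85 86 86 85 87]
 [85 86 85 87 69 77 84 84 87 88 86 75 74 82 87 87 87]
 [85 86 86 80 83 85 83 85 85 86 88 86 77 87 86 87 90]
 [86 86 86 74 62 85 86 87 85 89 87 87 77 68 86 86 87]
 [86 85 86 64 40 86 83 87 88 86 86 88 41 69 87 85 87]
 [86 85 85 64 43 41 75 86 86 88 88 42 41 71 88 86 86]
 [86 86 84 74 41 43 44 41 43 42 44 44 40 70 85 87 83]
 [86 86 85 74 45 44 46 45 41 44 41 43 49 75 86 86 85]
 [87 87 86 87 77 42 42 44 42 43 42 50 72 85 85 85 85]
 [87 88 86 83 84 74 68 44 44 42 66 74 85 86 88 84 84]
 [89 87 85 83 83 82 83 72 74 75 81 86 84 85 84 85 84]
 [84 86 86 84 84 84 85 84 87 85 86 86 86 85 86 86 88]]
[[108, 193, 86], [107, 206, 84], [13, 255, 86], [13, 255, 79], [14, 249, 80], [13, 255, 80], [14, 249, 79], [14, 252, 79], [13, 246, 81], [13, 255, 78], [14, 255, 80], [15, 255, 133], [15, 255, 151], [14, 255, 153], [14, 255, 151], [15, 255, 151], [15, 255, 151], [14, 255, 151], [14, 255,
[... 618 characters left out ...]
 99  91 105  98  93  95]
 [ 98 100  95  93  82  98  99  95  99 102  96  97  97  82 104  96  95  97]
 [ 99 100  97  89  39  99  98  96 100  99  95  98  97  48  92  97  94  97]
 [ 98 100  95  88  44 100  98  97  99  99  97  98  86  40  91  95  92  98]
 [ 98 100  94  91  68  47  85  98  99  98  96  74  43  64  97  96  93  97]
 [ 98  99  95  97  87  47  50  48  59  60  47  46  44  87 101  93  95 100]
 [ 96 100  95  95  90  66  48  50  49  47  44  47  77  96 101  93  94  99]
 [ 94 159  93  97  96  82  81  56  50  50  68  84  95 105 100  92  95  98]
 [155 155 154  95  93  90  90  85  82  82  91  97 105 104  98  93  95  99]
 [155 154 152 157  92  88  89  93  91  96  95  99 104 102  98  94  95  99]]
```

Run:
```python
from h import *
im=cv2.imread("pics/w4.png"); cv2.imwrite("pics/w4c.png",cv2.resize(im[150:300,190:320],(520,600),interpolation=cv2.INTER_CUBIC))
```

```text
(no output)
```

View pics/w4c.png

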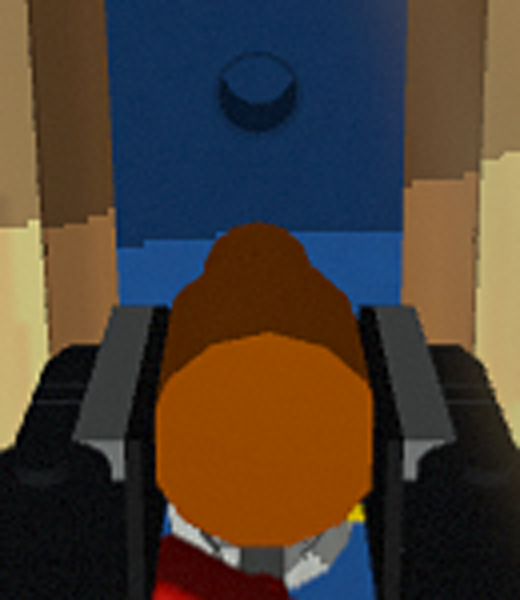

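Run:
```python
from h import *
c=cam("wrist"); s=get_state(); t=s["tcp_pos"]; print(t)
p=ray(c,(256,259.9),t[2]+.013)[0]; k=ray(c,(254.5,172.9),.046)[0]
print("pin off",p-t,"foot",ray(c,(254.5,215),t[2]-.042)[0]-t,"sock",k)
# rack hole offset in w3: shift cam
d=np.array([.53870878,-.23075901,.19681423])-t; c3=(c[0],c[1],c[2]+d,c[3])
print("hole",ray(c3,(257.3,175.7),.04)[0]-t-d)
# reprojected foot circle
a=np.linspace(0,6.28,40); o=proj(c,t+np.c_[.008*np.cos(a),.008*np.sin(a),0*a-.042]); print(o.min(0),o.max(0))
```

```text
[0.51804088 0.15726701 0.19947533]
pin off [0.00114754 0.00132318 0.013     ] foot [ 0.00031375  0.00166169 -0.042     ] sock [0.51798472 0.16035501 0.046     ]
hole [ 0.00262949 -0.00041982 -0.15681423]
[240.83441475 205.06423661] [267.17363478 229.81826062]
```

```bash
python3 -m inch '[0.19,-0.06,2,0,0,0,3,0,0,0,3,0,0,0,2,0,0,0,0.4,0]' >/dev/null
python3 -m inch '[0,0,0,0,0,0,0,0,0,0,0,0,0,0,0,0,0,0,0,0]'
python3 -m inch '[0,0,0.4,0,0,0,0.4,0,0,0,0.4,0,0,0,0.4,0,0,0,0,0]'
```

```text
clock: 8.68
tcp_pos: [0.5184, 0.1596, 0.0967]
orientation: [0.001, 0.707, 0.707, 0.001]
wrist_force: [-0.4, 0.6, -1.4]
finger_gap: 0.023
grip_force: 44.9
clock: 9.1
tcp_pos: [0.5166, 0.1593, 0.0781]
orientation: [-0.0, 0.707, 0.707, -0.001]
wrist_force: [1.1, -0.3, -0.7]
finger_gap: 0.0235
grip_force: 44.9
```

```bash
python3 -m inch '[0,0,0.4,0,0,0,0.4,0,0,0,0.4,0,0,0,0.2,0,0,0,0,0]'
python3 -m inch '[0,0,0.2,0,0,0,0.2,0,0,0,0.2,0,0,0,0,0,0,0,0,0]'
```

```text
clock: 9.52
tcp_pos: [0.5169, 0.1593, 0.0646]
orientation: [-0.0, 0.707, 0.707, -0.0]
wrist_force: [-0.6, -0.3, -1.4]
finger_gap: 0.0235
grip_force: 44.9
clock: 9.93
tcp_pos: [0.5173, 0.1593, 0.0592]
orientation: [0.0, 0.707, 0.707, -0.0]
wrist_force: [0.3, -0.4, -1.2]
finger_gap: 0.0235
grip_force: 44.9
```

```bash
python3 -m inch '[0,0,0.1,0,0,0,0.05,0,0,0,0,0,0,0,0,0,0,0,0,0]'
python3 -m inch '[0,0,0,0,0,0,0,0,0,0,0,0,0,0,0,0,0,0,0,0]' 1 45
python3 -m inch '[0,0,-1,0,0,0,-3,0,0,0,-4,0,0,0,-4,0,0,0,-2,0]'
python3 -m inch '[0,0,0,0,0,0,0,0,0,0,0,0,0,0,0,0,0,0,0,0]'
python3 - <<'E'
from h import *
s=get_state();t=s["tcp_pos"];c,im=shot("wrist","w5.png")
for b in blobs(im,(8,170,90),(20,255,255),60)[0]: print(b, ray(c,b[0],.071)[0].round(4))
print(t,proj(c,[.5178,.1605,.071]),proj(c,[.5178,.1605,.085]))
for n in("side","top"):
    c,im=shot(n,n+"5.png")
    for z in(.071,.09): print(n,proj(c,[.517,.161,z]))
    for b in blobs(im,(8,170,90),(20,255,255),15)[0]: print(b[0],b[1],ray(c,b[0],.071)[0].round(4))
E
```

```text
clock: 10.35
tcp_pos: [0.5173, 0.1593, 0.059]
orientation: [0.0, 0.707, 0.707, 0.0]
wrist_force: [-3.1, -1.2, 8.4]
finger_gap: 0.023
grip_force: 46.1
clock: 10.77
tcp_pos: [0.5174, 0.1595, 0.0576]
orientation: [-0.0, 0.707, 0.707, 0.0]
wrist_force: [0.2, 0.8, -0.2]
finger_gap: 0.0818
grip_force: 0.0
clock: 11.18
tcp_pos: [0.519, 0.1597, 0.2034]
orientation: [0.002, 0.707, 0.707, 0.003]
wrist_force: [1.0, -0.5, -0.3]
finger_gap: 0.0855
grip_force: 0.0
clock: 11.6
tcp_pos: [0.5163, 0.1592, 0.1962]
orientation: [-0.001, 0.707, 0.707, -0.001]
wrist_force: [0.1, -0.3, 0.1]
finger_gap: 0.0853
grip_force: 0.0
(array([256.8, 182.1]), np.int32(663), array([243, 168,  29,  29], dtype=int32)) [0.5179 0.1604 0.071 ]
[0.5162906  0.1592376  0.19620177] [[256.73765436 181.94257327]] [[256.74072903 186.11341433]]
side [[237.71028345 170.16354961]]
side [[237.59682902 165.410399  ]]
[238.5 279.1] 80 [ 0.5323 -0.2894  0.071 ]
top [[220.53781069 212.05017527]]
top [[219.93944917 212.09878249]]
[357.8 203.2] 44 [ 0.5321 -0.2864  0.071 ]
```

Pin one is home: the shoulder made contact at 8 N, and its top disc appears where a seated pin's should. Now the second pin.

```bash
python3 -m inch '[-2,0.15,0,0,-4,0.15,0,0,-4,0.15,0,0,-4,0.15,0,0,-4,0.15,0,0]' >/dev/null
python3 -m inch '[-4,0.15,0,0,-4,0.15,0,0,-4,0.15,0,0,-4,0.15,0,0,-4,0.15,0,0]' >/dev/null
python3 -m inch '[-4,0.15,0,0,-3,0.22,0,0,0,0,0,0,0,0,0,0,0,0,0,0]' >/dev/null
python3 -m inch '[0,0,0,0,0,0,0,0,0,0,0,0,0,0,0,0,0,0,0,0]'
python3 - <<'E'
from h import *
s=get_state();t=s["tcp_pos"];c,im=shot("wrist","w6.png"); print(t)
for b in blobs(im,(8,170,90),(20,255,255),60)[0]: print(b, ray(c,b[0],.073)[0].round(4))
E
```

```text
clock: 13.42
tcp_pos: [0.5362, -0.2899, 0.198]
orientation: [0.0, 0.707, 0.707, 0.0]
wrist_force: [0.3, 0.5, 0.3]
finger_gap: 0.0852
grip_force: 0.0
[ 0.53623313 -0.28988312  0.19800436]
(array([253.1, 184.4]), np.int32(659), array([239, 170,  29,  29], dtype=int32)) [ 0.535  -0.2908  0.073 ]
```

```bash
python3 -m inch '[-0.16,-0.12,3,0,0,0,4,0,0,0,4,0,0,0,2,0,0,0,0.8,0]' >/dev/null
python3 -m inch '[0,0,0,0,0,0,0,0,0,0,0,0,0,0,0,0,0,0,0,0]' -1 45
python3 -m inch '[0,0,0,0,0,0,0,0,0,0,0,0,0,0,0,0,0,0,0,0]'
python3 -m inch '[0,0,-0.5,0,0,0,-1.5,0,0,0,-4,0,0,0,-4,0,0,0,-4,0]'
python3 -m inch '[2,0,-1,0,4,-0.2,0,0,4,-0.2,0,0,4,-0.2,0,0,4,-0.2,0,0]'>/dev/null
python3 -m inch '[4,-0.2,0,0,3,-0.2,0,0,2,-0.2,0,0,0,0,0,0,0,0,0,0]'>/dev/null
python3 -m inch '[0,0,0,0,0,0,0,0,0,0,0,0,0,0,0,0,0,0,0,0]'
python3 - <<'E'
from h import *
s=get_state();t=s["tcp_pos"];c,im=shot("wrist","w7.png"); print(t)
cv2.imwrite("pics/w7c.png",cv2.resize(im[150:300,190:320],(520,600),interpolation=cv2.INTER_CUBIC))
E
```

```text
clock: 14.3
tcp_pos: [0.536, -0.293, 0.0617]
orientation: [0.002, 0.707, 0.707, 0.0]
wrist_force: [-0.5, -0.8, 0.5]
finger_gap: 0.0258
grip_force: 0.5
clock: 14.72
tcp_pos: [0.5358, -0.293, 0.0617]
orientation: [0.002, 0.707, 0.707, 0.0]
wrist_force: [-0.8, 1.6, 6.2]
finger_gap: 0.0234
grip_force: 43.7
clock: 15.13
tcp_pos: [0.5342, -0.2917, 0.2011]
orientation: [-0.001, 0.707, 0.707, -0.0]
wrist_force: [1.0, -1.6, 0.2]
finger_gap: 0.0235
grip_force: 44.9
clock: 16.38
tcp_pos: [0.5209, -0.023, 0.2097]
orientation: [-0.0, 0.708, 0.707, -0.0]
wrist_force: [-0.1, 0.4, -0.6]
finger_gap: 0.0235
grip_force: 44.9
[ 0.52090424 -0.02303073  0.20966329]
```

View pics/w7c.png

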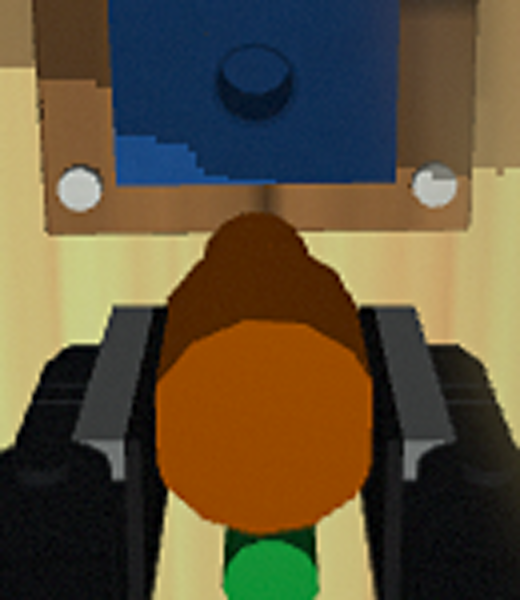

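The crop shows the right socket at (255,82), which is image px (253.8,170.5), and the held pin's disc at (256,256.6). I work out the correction.

Run:
```python
from h import *
c=cam("wrist"); t=get_state()["tcp_pos"]
p=ray(c,(256,256.6),t[2]+.0115)[0]; k=ray(c,(253.75,170.5),.046)[0]
print("pin off",p-t,"sock",k,"to go",k-t-[.0005,p[1]-t[1],0])
```

```text
pin off [0.00115128 0.00209974 0.0115    ] sock [ 0.51993973 -0.01963021  0.046     ] to go [-0.00141876  0.00113986 -0.16366801]
```

```bash
python3 -m inch '[0.11,-0.14,2,0,0,0,3,0,0,0,3,0,0,0,2.5,0,0,0,0.8,0]' >/dev/null
python3 -m inch '[0,0,0,0,0,0,0,0,0,0,0,0,0,0,0,0,0,0,0,0]'
python3 -m inch '[0,0,0.4,0,0,0,0.4,0,0,0,0.4,0,0,0,0.4,0,0,0,0,0]'
```

```text
clock: 17.27
tcp_pos: [0.5206, -0.0213, 0.0983]
orientation: [0.001, 0.707, 0.707, 0.001]
wrist_force: [-0.2, 0.2, -0.9]
finger_gap: 0.0236
grip_force: 44.9
clock: 17.68
tcp_pos: [0.5192, -0.0213, 0.0799]
orientation: [-0.0, 0.707, 0.707, -0.0]
wrist_force: [1.0, -1.8, -1.4]
finger_gap: 0.023
grip_force: 44.9
```

```bash
python3 -m inch '[0,0,0.4,0,0,0,0.4,0,0,0,0.4,0,0,0,0.3,0,0,0,0,0]'
python3 -m inch '[0,0,0.2,0,0,0,0.2,0,0,0,0.15,0,0,0,0.1,0,0,0,0,0]'
```

```text
clock: 18.1
tcp_pos: [0.5192, -0.0215, 0.0651]
orientation: [0.0, 0.707, 0.707, -0.0]
wrist_force: [0.1, -4.4, -2.4]
finger_gap: 0.0233
grip_force: 44.8
clock: 18.52
tcp_pos: [0.5194, -0.0217, 0.0599]
orientation: [0.001, 0.707, 0.707, -0.0]
wrist_force: [-2.3, -4.7, 6.3]
finger_gap: 0.0233
grip_force: 45.9
```

```bash
python3 -m inch '[0,0,0,0,0,0,0,0,0,0,0,0,0,0,0,0,0,0,0,0]' 1 45
python3 -m inch '[0,0,-1,0,0,0,-3,0,0,0,-4,0,0,0,-4,0,0,0,-4,0]' >/dev/null
python3 -m inch '[0,0,0,0,0,0,0,0,0,0,0,0,0,0,0,0,0,0,0,0]'
python3 - <<'E'
from h import *
s=get_state();t=s["tcp_pos"];c,im=shot("wrist","w8.png"); print(t,s["joint_pos"].round(2))
for b in blobs(im,(8,170,90),(20,255,255),60)[0]: print("or",b[0],b[1], ray(c,b[0],.071)[0].round(4))
bs,l=blobs(im,(0,150,60),(7,255,255),60)
for b in bs: print("red",b, ray(c,b[0],.134)[0].round(4))
for b in blobs(im,(22,120,90),(36,255,255),4)[0]: print("ye",b[0],b[1], ray(c,b[0],.134)[0].round(4), ray(c,b[0],.08)[0].round(4))
q=proj(c,[.519,.0704,.134])[0];print(q)
x,y=q.astype(int);cv2.imwrite("pics/w8c.png",cv2.resize(im[max(0,y-50):y+50,x-60:x+60],(720,600),interpolation=cv2.INTER_CUBIC));print(x-60,max(0,y-50))
E
```

```text
clock: 18.93
tcp_pos: [0.5193, -0.0207, 0.0591]
orientation: [-0.0, 0.707, 0.707, 0.0]
wrist_force: [0.1, 0.2, 0.5]
finger_gap: 0.0816
grip_force: 0.0
clock: 19.77
tcp_pos: [0.5184, -0.0209, 0.2179]
orientation: [-0.001, 0.707, 0.707, -0.001]
wrist_force: [-0.3, -0.2, -0.2]
finger_gap: 0.0855
grip_force: 0.0
[ 0.51842064 -0.02088526  0.21785952] [-0.2   0.22 -0.14  1.21  0.    1.38]
or [449.4 151.2] 169 [0.6936 0.0036 0.071 ]
or [256.6 176.4] 564 [ 0.5198 -0.0196  0.071 ]
or [454.1 207.5] 67 [ 0.7069 -0.05    0.071 ]
red (array([251.1,  62.9]), np.int32(1283), array([219,  37,  72,  56], dtype=int32)) [0.5162 0.0713 0.134 ]
red (array([464.4, 168.5]), np.int32(2093), array([440, 116,  53, 145], dtype=int32)) [0.6671 0.0007 0.134 ]
red (array([498.7, 192. ]), np.int32(149), array([478, 159,  29,  69], dtype=int32)) [ 0.6942 -0.0167  0.134 ]
red (array([500.3, 270.7]), np.int32(238), array([489, 263,  23,  16], dtype=int32)) [ 0.708  -0.0799  0.134 ]
ye [281.9  70.6] 8 [0.5365 0.0665 0.134 ] [0.5406 0.0717 0.08  ]
ye [279.4  80.7] 94 [0.535  0.0603 0.134 ] [0.5387 0.0639 0.08  ]
[255.33920925  64.31849885]
195 14
```

View pics/w8c.png

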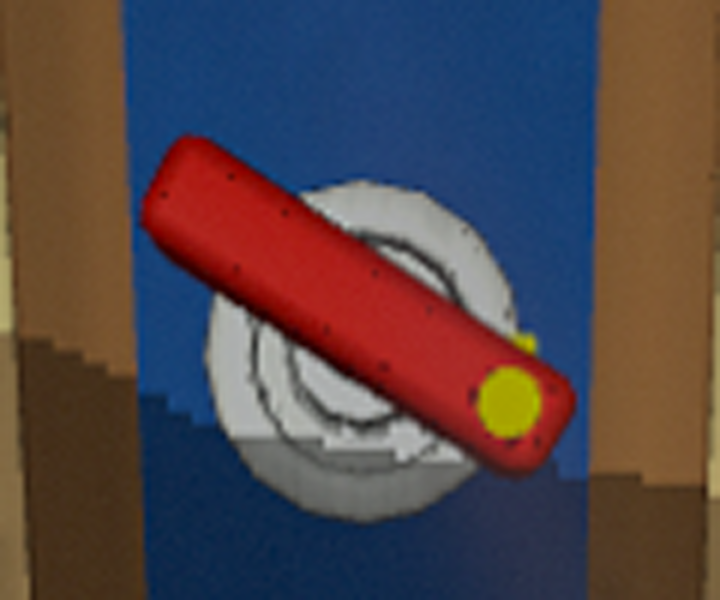

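The crop shows the red bar from (172,182) to (545,430), with its dot at (508,402), which is lower right. The boss's yellow mark is at (525,342), to the right (world +x). That puts the bolt at about 0.55 rad. The pin at (257,176) seats correctly. I compute the bar's pose.

Run:
```python
from h import *
c=cam("wrist"); im=cv2.imread("pics/w8.png"); h=cv2.cvtColor(im,cv2.COLOR_BGR2HSV)
m=cv2.inRange(h,(0,150,60),(7,255,255))|cv2.inRange(h,(22,120,90),(36,255,255))
m[:,:210]=0;m[:,300:]=0;m[:30]=0;m[100:]=0; m[:73,276:]&=cv2.inRange(h,(0,150,60),(7,255,255))[:73,276:]
w=ray(c,np.argwhere(m)[:,::-1],.134)[:,:2].astype(np.float32)
print(cv2.minAreaRect(w), w.mean(0)); u,_,v=np.linalg.svd(w-w.mean(0),full_matrices=False); print(np.arctan2(v[0,1],v[0,0]))
d=ray(c,(195+508/6,14+402/6),.134)[0]; print(d, np.arctan2(d[1]-.0704,d[0]-.519))
# boss rim circle centre: left 207, right 518, bottom 522 in crop (z=.08)
print(ray(c,(195+362/6,14+352/6),.08))
```

```text
((0.5186377167701721, 0.06970706582069397), (0.01208336092531681, 0.05084381625056267), 59.5877799987793) [0.51767415 0.07040709]
-0.549957
[0.53525856 0.06006888 0.134     ] -0.5660617130273444
[[0.51887227 0.07015655 0.08      ]]
```

```bash
python3 -m inch '[3,0,0,0,3,0,0,0,3.1,0,0,0,0,0,0,-0.03,0,0,0,-0.125]' >/dev/null
python3 -m inch '[0,0,0,-0.125,0,0,0,-0.125,0,0,0,-0.125,0,0,0,-0.125,0,0,0,-0.125]' >/dev/null
python3 -m inch '[0,0,0,-0.125,0,0,0,-0.125,0,0,2,0,0,0,2,0,0,0,0,0]' >/dev/null
python3 -m inch '[0,0,0,0,0,0,0,0,0,0,0,0,0,0,0,0,0,0,0,0]'
python3 - <<'E'
from h import *
s=get_state();t=s["tcp_pos"];print(t,s["joint_pos"].round(3)); y=rot(s["orientation"]).apply([0,1,0]); print(np.arctan2(y[1],y[0]),tool(np.array([.5184,.0700,.118])-t))
E
```

```text
clock: 21.48
tcp_pos: [0.52, 0.0699, 0.1802]
orientation: [0.001, 0.267, 0.964, 0.0]
wrist_force: [0.4, 0.3, 0.4]
finger_gap: 0.0855
grip_force: 0.0
[0.5200186  0.06988997 0.18020227] [-0.02   0.242 -0.204  1.123  0.     0.521]
1.0299566662105835 [ 0.15 -0.08  6.22]
```

```bash
python3 -m inch '[0.15,-0.08,2,0,0,0,2,0,0,0,1.5,0,0,0,0.7,0,0,0,0,0]' >/dev/null
python3 -m inch '[0,0,0,0,0,0,0,0,0,0,0,0,0,0,0,0,0,0,0,0]'
python3 -m inch '[0,0,0,0,0,0,0,0,0,0,0,0,0,0,0,0,0,0,0,0]' -1 40
python3 -m inch '[0,0,0,0,0,0,0,0,0,0,0,0,0,0,0,0,0,0,0,0]'
python3 - <<'E'
from h import *
s=get_state();t=s["tcp_pos"];print(t,s["joint_pos"].round(3),s["ft_torque"]); y=rot(s["orientation"]).apply([0,1,0]); print(np.arctan2(y[1],y[0]))
E
```

```text
clock: 22.32
tcp_pos: [0.5182, 0.07, 0.118]
orientation: [0.001, 0.267, 0.964, 0.0]
wrist_force: [-0.0, 1.2, 0.2]
finger_gap: 0.0854
grip_force: 0.0
clock: 22.73
tcp_pos: [0.5177, 0.07, 0.1173]
orientation: [-0.0, 0.267, 0.964, 0.0]
wrist_force: [1.2, -0.6, 0.1]
finger_gap: 0.0255
grip_force: 0.0
clock: 23.15
tcp_pos: [0.5181, 0.0706, 0.1174]
orientation: [0.0, 0.267, 0.964, 0.001]
wrist_force: [1.8, 6.4, 0.4]
finger_gap: 0.0113
grip_force: 42.1
[0.51806965 0.07055992 0.11742856] [-0.019  0.286 -0.31   0.975  0.001  0.521] [ 0.97321377 -0.2781054  -0.01656196]
1.0304346959062536
```

```bash
python3 -m inch '[0,0,-0.016,-0.125,0,0,-0.016,-0.125,0,0,-0.016,-0.125,0,0,-0.016,-0.125,0,0,-0.016,-0.125]'
python3 -m inch '[0,0,-0.016,-0.125,0,0,0,0,0,0,0,0,0,0,0,0,0,0,0,0]'
python3 - <<'E'
from h import *
s=get_state();t=s["tcp_pos"];print(t,s["joint_pos"].round(3),s["ft_torque"]); y=rot(s["orientation"]).apply([0,1,0]); b=np.arctan2(y[1],y[0])-np.pi/2;print("turn",.0106-b)
E
python3 -m inch '[0,0,0,0,0,0,0,0,0,0,0,0,0,0,0,0,0,0,0,0]' 1 40
python3 - <<'E'
from h import *
c,im=shot("side","side9.png"); cc,wi=shot("wrist","w9.png")
for z in (.124,.116): print(z,proj(c,[.5187,.0702,z]))
print([b for b in blobs(im,(0,150,60),(7,255,255),15)[0] if abs(b[0][0]-238)<40])
im0=cv2.imread("pics/side0.png");print([b for b in blobs(im0,(0,150,60),(7,255,255),15)[0] if abs(b[0][0]-238)<40])
a=cv2.resize(im[140:240,190:290],(400,400));b=cv2.resize(wi[200:384,160:350],(400,400));cv2.imwrite("pics/c9.png",np.hstack([a,b]))
E
```

```text
clock: 23.57
tcp_pos: [0.5182, 0.0709, 0.1181]
orientation: [0.001, -0.045, 0.999, 0.001]
wrist_force: [2.6, 6.5, -1.7]
finger_gap: 0.0111
grip_force: 41.9
clock: 23.98
tcp_pos: [0.5183, 0.071, 0.1182]
orientation: [0.001, -0.105, 0.994, 0.001]
wrist_force: [2.8, 6.5, -1.3]
finger_gap: 0.0114
grip_force: 41.9
[0.51825145 0.07098767 0.11820183] [-0.019  0.285 -0.308  0.976  0.002 -0.229] [ 1.31653267 -0.56788922  0.02088788]
turn -0.1993884846065998
clock: 24.4
tcp_pos: [0.5176, 0.0696, 0.1182]
orientation: [-0.0, -0.104, 0.995, -0.0]
wrist_force: [0.9, -0.4, 0.7]
finger_gap: 0.0714
grip_force: 0.0
0.124 [[237.02698309 172.79907148]]
0.116 [[237.08172362 174.94733804]]
[(array([231.5, 174.4]), np.int32(18), array([229, 173,   6,   4], dtype=int32))]
[(array([235.2, 171.8]), np.int32(48), array([229, 168,  13,   9], dtype=int32))]
```

View pics/c9.png

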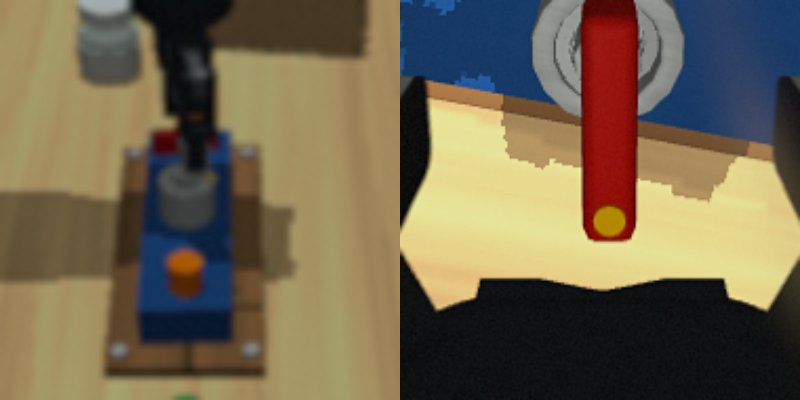

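The right half shows the dot at crop (610,220), which is wrist px (259.8,301.2), and a bar 25.6 px wide. In the left half the pin is seated and the bar sits lower. I check the drop numerically.

Run:
```python
from h import *
c=cam("wrist"); s=get_state(); y=rot(s["orientation"]).apply([0,1,0]); b=np.arctan2(y[1],y[0])-np.pi/2
ax=np.array([.5187,.0702]); d=np.array([np.cos(b),np.sin(b)])
for z in (.134,.126):
    e=np.r_[ax+.0191*d,z]; n=np.array([-d[1],d[0],0])*.006
    print(z,proj(c,e),np.linalg.norm(proj(c,e+n)-proj(c,e-n)))
# rim of boss z check and refit dot
im=cv2.imread("pics/w9.png"); print([(q[0],q[1]) for q in blobs(im,(20,150,90),(36,255,255),20)[0]])
```

```text
0.134 [[259.40913301 308.17374615]] 27.124818550354256
0.126 [[259.20407193 297.1965322 ]] 25.660885490231035
[(array([259.1, 301. ]), np.int32(162))]
```

Run:
```python
from h import *
s=get_state(); y=rot(s["orientation"]).apply([0,1,0]); b=np.arctan2(y[1],y[0])-np.pi/2
ax=np.array([.5187,.0702])
def bar(b,z,xs=(-.026,.026)): 
    d=np.array([np.cos(b),np.sin(b)]);n=np.array([-d[1],d[0]])
    return [np.r_[ax+i*d+j*n,k] for i in xs for j in(-.006,.006) for k in(z-.01,z+.01)]
c=cam("side")
for nm,bb,z in(("start",-.54,.1247),("nodrop",b,.1238),("drop",b,.1158)):
    p=proj(c,bar(bb,z)); print(nm,"left rows",p[:4,1].round(1),"cols",p[:4,0].round(1), p[4:].min(0).round(1),p[4:].max(0).round(1))
for f in("side0","side9"):
    im=cv2.imread(f"pics/{f}.png"); h=cv2.cvtColor(im,cv2.COLOR_BGR2HSV); print(f); m=((h[160:185,222:250,0]<8)|(h[160:185,222:250,0]>172))&(h[160:185,222:250,1]>120)
    print("\n".join("%d "%(160+i)+"".join("#" if v else "." for v in r) for i,r in enumerate(m)))
c=cam("wrist"); im=cv2.imread("pics/w9.png"); h=cv2.cvtColor(im,cv2.COLOR_BGR2HSV)
for r in (250,270,290,300): 
    row=(h[r,:,0]<36)&(h[r,:,1]>170); xs=np.flatnonzero(row[235:285])+235; print(r,xs.min(),xs.max())
    for z in(.134,.126):
        d=np.array([np.cos(b),np.sin(b)]);n=np.array([-d[1],d[0]]); t=np.linspace(-.026,.026,200)
        L=proj(c,np.c_[ax+t[:,None]*d+.006*n,0*t+z]);Q=proj(c,np.c_[ax+t[:,None]*d-.006*n,0*t+z]); i=np.argmin(abs(L[:,1]-r)); k=np.argmin(abs(Q[:,1]-r)); print(z,L[i].round(1),Q[k].round(1))
```

```text
start left rows [173.7 168.3 171.8 166.4] cols [228.9 228.7 231.1 230.9] [243.2 171.5] [245.4 178.9]
nodrop left rows [177.7 172.3 175.4 170. ] cols [229.  228.8 228.4 228.1] [245.  168.1] [245.8 175.7]
drop left rows [179.8 174.4 177.5 172.2] cols [229.1 228.9 228.5 228.2] [245.  170.2] [245.8 177.8]
side0
160 ............................
161 ............................
162 ............................
163 ............................
164 ............................
165 ............................
166 ............................
167 ............................
168 ........##..................
169 .......######...............
170 ........########............
171 ........#########...........
172 .......###########..........
173 .........#########...#......
174 ............#########.......
175 .............########.......
176 .............########.......
177 ............................
178 ............................
179 ............................
180 ............................
181 ............................
182 ............................
183 ............................
[... 484 characters left out ...]
##...............
174 .......######.......#.......
175 .......#####........##......
176 .......#####.........#......
177 .......#####................
178 ............................
179 ............................
180 ............................
181 ............................
182 ............................
183 ............................
184 ............................
250 247 272
0.134 [273.9 250.1] [245.3 250.1]
0.126 [272.7 249.9] [245.9 249.9]
270 246 271
0.134 [273.6 270.2] [245.5 270.2]
0.126 [272.4 269.8] [246.1 269.8]
290 247 271
0.134 [273.2 290.1] [245.7 290.2]
0.126 [272.1 290. ] [246.3 290. ]
300 247 271
0.134 [273.1 300.1] [245.8 300.1]
0.126 [272.  299.8] [246.4 299.8]
```

The evidence favours a drop, but I want to be certain. I lift clear and triangulate the dot.

```bash
python3 -c "
from h import *
import pickle;pickle.dump((cam('wrist'),get_state()['tcp_pos']),open('w9.pkl','wb'))"
python3 -m inch '[0,0,-1,0,0,0,-2,0,0,0,-3,0,0,0,-3,0,0,0,0,0]' >/dev/null
python3 -m inch '[0,0,0,0,0,0,0,0,0,0,0,0,0,0,0,0,0,0,0,0]'
python3 - <<'E'
from h import *
import pickle
from scipy.optimize import least_squares
c9,t9=pickle.load(open("w9.pkl","rb")); c,im=shot("wrist","w10.png"); h=cv2.cvtColor(im,cv2.COLOR_BGR2HSV)
ax=proj(c,[.5187,.0702,.13])[0]; print("axis px",ax)
ys=[(q[0],q[1]) for q in blobs(im,(20,150,90),(36,255,255),8)[0] if np.linalg.norm(q[0]-ax)<80]; print(ys)
m=cv2.inRange(h,(0,120,40),(7,255,255))|cv2.inRange(h,(172,120,40),(180,255,255))|cv2.inRange(h,(20,150,90),(36,255,255))
n,l,st,ct=cv2.connectedComponentsWithStats(m)
for i in range(1,n):
    if st[i,4]>300 and np.linalg.norm(ct[i]-ax)<40:
        for z in(.134,.126):
            w=ray(c,np.argwhere(l==i)[:,::-1],z)[:,:2].astype(np.float32); print(z,cv2.minAreaRect(w))
d=max(ys,key=lambda q:q[1])[0]
f=lambda P:np.r_[proj(c9,P)[0]-[259.1,301],proj(c,P)[0]-d]
r=least_squares(f,[.537,.074,.13]);print(r.x,r.fun)
E
```

```text
clock: 25.33
tcp_pos: [0.517, 0.07, 0.2072]
orientation: [-0.001, -0.104, 0.995, 0.0]
wrist_force: [-0.5, 0.6, -1.5]
finger_gap: 0.0851
grip_force: 0.0
axis px [257.36549396 203.38060877]
[(array([257. , 227.5]), np.int32(60))]
0.134 ((0.5147842764854431, 0.06906110048294067), (0.0521872416138649, 0.011277195997536182), 12.389575958251953)
0.126 ((0.5172095894813538, 0.06961745023727417), (0.05420437827706337, 0.011713067069649696), 12.389641761779785)
[0.53732185 0.07401636 0.12900454] [-0.10057013  0.00216963  0.16199816 -0.00347974]
```

The bar's width (11.3 mm against 12.1 before) and its position fit a top height of about 126 mm, so it dropped. The bolt reads −0.2 rad. I regrip 8 mm lower and turn forward, first half.

```bash
python3 -m inch '[-0.1,0,3,0,0,0,3,0,0,0,2,0,0,0,1.2,0,0,0,0.5,0]' >/dev/null
python3 -m inch '[0,0,0,0,0,0,0,0,0,0,0,0,0,0,0,0,0,0,0,0]' -1 40
python3 -m inch '[0,0,0,0,0,0,0,0,0,0,0,0,0,0,0,0,0,0,0,0]'
python3 -m inch '[0,0,0.016,0.125,0,0,0.016,0.125,0,0,0.016,0.125,0,0,0.016,0.125,0,0,0.016,0.125]'
python3 -m inch '[0,0,0.016,0.125,0,0,0.016,0.125,0,0,0.016,0.125,0,0,0.016,0.125,0,0,0.016,0.125]'
python3 - <<'E'
from h import *
s=get_state();t=s["tcp_pos"];print(t,s["joint_pos"].round(3),s["ft_torque"]); y=rot(s["orientation"]).apply([0,1,0]); print("turn",.0106+np.pi/2-np.arctan2(y[1],y[0]))
E
```

```text
clock: 26.22
tcp_pos: [0.5195, 0.0702, 0.1123]
orientation: [0.001, -0.104, 0.995, -0.0]
wrist_force: [-0.5, -0.5, 0.1]
finger_gap: 0.0257
grip_force: 0.0
clock: 26.63
tcp_pos: [0.519, 0.0711, 0.1119]
orientation: [0.001, -0.105, 0.994, 0.001]
wrist_force: [-0.6, 6.4, 3.3]
finger_gap: 0.0114
grip_force: 41.9
clock: 27.05
tcp_pos: [0.5188, 0.0705, 0.1107]
orientation: [0.0, 0.209, 0.978, 0.0]
wrist_force: [-0.0, 2.1, 3.7]
finger_gap: 0.0113
grip_force: 42.1
clock: 27.47
tcp_pos: [0.5183, 0.07, 0.1098]
orientation: [-0.0, 0.5, 0.866, -0.0]
wrist_force: [-3.4, 0.8, 5.7]
finger_gap: 0.0114
grip_force: 42.4
[0.51829201 0.07004542 0.10980666] [-1.900e-02  2.940e-01 -3.190e-01  9.590e-01 -1.000e-03  1.028e+00] [0.1533947  0.65127403 0.03033712]
turn 1.0573313389354642
```

```bash
python3 -m inch '[0,0,0.016,0.125,0,0,0.016,0.125,0,0,0.016,0.125,0,0,0.016,0.125,0,0,0.016,0.125]'
python3 -m inch '[0,0,0.016,0.125,0,0,0.016,0.125,0,0,0.016,0.125,0,0,0.016,0.125,0,0,0.016,0.125]'
python3 -m inch '[0,0,0.016,0.125,0,0,0.016,0.125,0,0,0.016,0.125,0,0,0.016,0.125,0,0,0.016,0.125]'
python3 -m inch '[0,0,0,0,0,0,0,0,0,0,0,0,0,0,0,0,0,0,0,0]' 1
python3 - <<'E'
from h import *
s=get_state();t=s["tcp_pos"];print(t,s["joint_pos"].round(3),s["ft_torque"]); y=rot(s["orientation"]).apply([0,1,0]); print("turn",.0106+np.pi/2-np.arctan2(y[1],y[0]))
E
```

```text
clock: 27.88
tcp_pos: [0.5174, 0.0699, 0.1088]
orientation: [-0.0, 0.742, 0.671, -0.001]
wrist_force: [-3.0, 1.9, -0.9]
finger_gap: 0.0116
grip_force: 41.4
clock: 28.3
tcp_pos: [0.5168, 0.0703, 0.108]
orientation: [-0.001, 0.912, 0.41, -0.002]
wrist_force: [-3.1, 2.4, 2.2]
finger_gap: 0.0109
grip_force: 42.0
clock: 28.72
tcp_pos: [0.5166, 0.0709, 0.1072]
orientation: [-0.001, 0.994, 0.11, -0.002]
wrist_force: [-7.1, 9.1, 2.3]
finger_gap: 0.0114
grip_force: 41.3
clock: 29.13
tcp_pos: [0.519, 0.0699, 0.1072]
orientation: [0.0, 0.994, 0.113, 0.0]
wrist_force: [-0.1, 0.1, 0.2]
finger_gap: 0.071
grip_force: 0.0
[0.51895082 0.06994794 0.10724631] [-0.019  0.296 -0.322  0.952 -0.     2.896] [ 0.01349612 -0.01242999 -0.03655774]
turn 2.9255775687472143
```

```bash
python3 -m inch '[0,0,0,-0.125,0,0,0,-0.125,0,0,0,-0.125,0,0,0,-0.125,0,0,0,-0.125]' >/dev/null
python3 -m inch '[0,0,0,-0.125,0,0,0,-0.125,0,0,0,-0.125,0,0,0,-0.125,0,0,0,-0.125]' >/dev/null
python3 -m inch '[0,0,0,-0.125,0,0,0,-0.125,0,0,0,-0.125,0,0,0,-0.125,0,0,0,-0.125]' >/dev/null
python3 -m inch '[0,0,0,-0.125,0,0,0,-0.125,0,0,0,-0.125,0,0,0,-0.125,0,0,0,-0.125]' >/dev/null
python3 -m inch '[0,0,0,-0.125,0,0,0,-0.125,0,0,0,-0.125,0,0,0,-0.125,0,0,0,-0.125]' >/dev/null
python3 -m inch '[0,0,0,-0.016,0,0,0,0,0,0,0,0,0,0,0,0,0,0,0,0]'
python3 - <<'E'
from h import *
s=get_state();t=s["tcp_pos"];print(t,s["joint_pos"].round(3)); y=rot(s["orientation"]).apply([0,1,0]); b=np.arctan2(y[1],y[0])-np.pi/2; print("turn",.0106-b+np.pi)
c,im=shot("wrist","w11.png"); h=cv2.cvtColor(im,cv2.COLOR_BGR2HSV); ax=np.array([.5187,.0702])
d=np.array([np.cos(b),np.sin(b)]);n=np.array([-d[1],d[0]]); u=np.linspace(-.026,.026,200)
m=((h[:,:,0]<36)|(h[:,:,0]>172))&(h[:,:,1]>170)
for r in (240,260,280):
    xs=np.flatnonzero(m[r,225:295])+225; print(r,xs.min(),xs.max())
    for z in(.134,.126,.13,.122):
        L=proj(c,np.c_[ax+u[:,None]*d+.006*n,0*u+z]);Q=proj(c,np.c_[ax+u[:,None]*d-.006*n,0*u+z]); i=np.argmin(abs(L[:,1]-r)); k=np.argmin(abs(Q[:,1]-r)); print(z,L[i,0].round(1),Q[k,0].round(1))
# angle of bar
w=ray(c,np.argwhere(m[235:295,225:295])[:,::-1]+[225,235],.123)[:,:2]; w-=w.mean(0); v=np.linalg.svd(w,full_matrices=False)[2][0]; print(np.arctan2(v[1],v[0]),b)
E
```

```text
clock: 31.63
tcp_pos: [0.5187, 0.0702, 0.1072]
orientation: [0.0, -0.112, 0.994, 0.0]
wrist_force: [-0.1, -0.2, -0.2]
finger_gap: 0.0853
grip_force: 0.0
[0.51872562 0.07020061 0.10723423] [-0.019  0.296 -0.322  0.952  0.    -0.243]
turn 2.9282603671157377
240 245 273
0.134 275.5 243.6
0.126 274.1 244.5
0.13 274.8 244.1
0.122 273.5 244.8
260 246 272
0.134 275.1 243.9
0.126 273.8 244.7
0.13 274.4 244.3
0.122 273.2 245.1
280 245 272
0.134 274.8 244.1
0.126 273.5 244.9
0.13 274.1 244.5
0.122 272.9 245.3
0.19704541770716572 0.2239322864740554
```

Widths match the dropped height (28 px measured, 28.1 expected; 30.1 if it hadn't dropped). Second half turn now.

```bash
python3 -m inch '[0,0,0,0,0,0,0,0,0,0,0,0,0,0,0,0,0,0,0,0]' -1 40 >/dev/null
python3 -m inch '[0,0,0,0,0,0,0,0,0,0,0,0,0,0,0,0,0,0,0,0]'
python3 -m inch '[0,0,0.016,0.125,0,0,0.016,0.125,0,0,0.016,0.125,0,0,0.016,0.125,0,0,0.016,0.125]' >/dev/null
python3 -m inch '[0,0,0.016,0.125,0,0,0.016,0.125,0,0,0.016,0.125,0,0,0.016,0.125,0,0,0.016,0.125]'
python3 -m inch '[0,0,0.016,0.125,0,0,0.016,0.125,0,0,0.016,0.125,0,0,0.016,0.125,0,0,0.016,0.125]' >/dev/null
python3 -m inch '[0,0,0.016,0.125,0,0,0.016,0.125,0,0,0.016,0.125,0,0,0.016,0.125,0,0,0.016,0.125]'
python3 -m inch '[0,0,0.016,0.125,0,0,0.016,0.125,0,0,0.016,0.125,0,0,0.016,0.125,0,0,0.016,0.125]'
python3 -m inch '[0,0,0.006,0.05,0,0,0,0,0,0,0,0,0,0,0,0,0,0,0,0]'
python3 - <<'E'
from h import *
s=get_state();t=s["tcp_pos"];print(t,s["joint_pos"].round(3),s["ft_torque"]); y=rot(s["orientation"]).apply([0,1,0]); print("turn",.0106+np.pi/2-np.arctan2(y[1],y[0])+np.pi)
c,im=shot("top","top12.png"); c,im2=shot("side","side12.png")
for n,i in(("top",im),("side",im2)):
    print(n,cv2.absdiff(i,cv2.imread(f"pics/{n}0.png")).max(2).mean().round(2))
    print([(b[0],b[1]) for b in blobs(i,(8,170,90),(20,255,255),10)[0]])
E
```

```text
clock: 32.52
tcp_pos: [0.5185, 0.0711, 0.1073]
orientation: [-0.0, -0.113, 0.994, 0.001]
wrist_force: [-1.5, 5.1, 0.6]
finger_gap: 0.0113
grip_force: 42.1
clock: 33.35
tcp_pos: [0.5179, 0.0704, 0.1054]
orientation: [-0.001, 0.493, 0.87, -0.0]
wrist_force: [-1.8, 3.2, 1.5]
finger_gap: 0.0112
grip_force: 42.2
clock: 34.18
tcp_pos: [0.5171, 0.0707, 0.1036]
orientation: [-0.001, 0.909, 0.417, -0.001]
wrist_force: [-3.6, 3.8, 0.3]
finger_gap: 0.0112
grip_force: 41.8
clock: 34.6
tcp_pos: [0.517, 0.0711, 0.1028]
orientation: [-0.001, 0.993, 0.118, -0.001]
wrist_force: [-3.7, 4.9, 2.7]
finger_gap: 0.0113
grip_force: 42.2
clock: 35.02
tcp_pos: [0.517, 0.0712, 0.103]
orientation: [-0.001, 0.995, 0.096, -0.001]
wrist_force: [-4.4, 5.0, 3.5]
finger_gap: 0.0113
grip_force: 42.4
[0.51697205 0.07117737 0.10296427] [-1.800e-02  3.000e-01 -3.290e-01  9.450e-01  2.000e-03  2.931e+00] [1.12684958 0.92082408 0.06546565]
turn 6.101197552398611
top 6.27
[(array([275.4, 210.3]), np.int32(29))]
side 11.32
[(array([235.8, 205.6]), np.int32(40))]
```

```bash
python3 -c "
from workcell import env
print(env.hand_in())"
```

```text
the job is handed in; nothing more can be done
None
```

I handed the job in at about 35 s: both pins are in their sockets, each with shoulder contact felt. The bolt was backed to about -0.2 rad, where it dropped one thread, then turned forward one full turn to about 6.1 rad, with the T-handle still gripped; I took no final look at the left pin (hidden by the arm) or the loose items.

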